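Clamp the practice plate on the sloped stand

ROBOT

A 7-joint arm with a two-finger parallel gripper is mounted at the origin on the work surface. World frame = base frame: x ahead of the robot, y to its left, z up, the work surface at z = 0. Lengths are in mm, angles in degrees, forces in N, time in s.
With the tool pointing down it reaches from about 400 to 900 mm from the base axis. Payload 5.5 kg.
Tool frame: the origin (TCP) lies on the centre line of the jaws, within the pads' length; the fingertips stand 14 mm ahead of it and the grasp point (between the pads) lies 5 mm behind it; z points along the fingers, y is the direction in which the jaws open and shut (so a half turn about z gives the same grasp; the last joint's range is limited). The gripper opens to 85 mm and grips with 20 to 120 N. Pads are 22 mm wide; open, the fingers measure 114 mm over their backs; the gripper's body (76 mm by 85 mm) begins 54 mm behind the grasp point. The pads swing forward as they close: fully open they stand 13 mm farther back than shut.
Start: joints at [-51.154, 28.699, -24.465, 88.831, 12.651, 65.22, -12.049], TCP at [261.918, 594.893, 245.31] pointing down, gripper open.
Joint ranges: [-164.97, 164.97], [-17.58, 116.51], [-87.97, 89.64], [11.32, 138.91], [-80.73, 260.73], [10.89, 115.49], [-147.41, 147.41]. Speed limits (degrees/s): [147.25, 147.25, 180, 180, 180, 180, 180].

INTERFACE

Orientations are given as a 3x3 rotation matrix whose columns are the frame's x, y, z axes.
In Python, from workcell import r, cams, workorder gives the robot as it stands. The module is installed in compiled form; this text tells all that it offers.
- The arm moves only by the tool arm_command, never from a script. Its argument "series" is a list that holds one entry, the list of rows, each a list of 7 numbers: the shift along the tool's x, y, z in mm, then the turn, a rotation vector about the tool's x, y, z in degrees, then the finger opening in mm, from 0 to 85.4. In form: [[[dx, dy, dz, rx, ry, rz, claw], ...]]. A call has 1 to 8 rows; each row shifts and turns the commanded pose from where the row before left it, along the tool's axes as they then stand; what a row does not reach is not made up. A row lasts 1/8 s, in which the tool goes at most 62.5 mm and 10.7 degrees, less where a joint would pass 70% of its speed; a pose out of reach is approached as far as the arm can. A call is refused whole if a number of a shift passes 62.5 or a number of a turn 10.7, either way. A call with a gripper value outside its range is refused whole. The fingers move at their own pace and stop on an object; "squeeze" is the grip in N (left out, the last holds). Time passes only in rows, so rows that do not move let the fingers close. It gives the time, the measured TCP pose, the force and the opening at its end, in the units of the state.
- r.read_state(): the state, without advancing time (a new reading comes with each control period).
- cams.snapshot(name): name is "scene" or "top" or "wrist"; returns a dict with "img" (384x512x3 uint8, red, green, blue), "mtx" (3x3 intrinsics, pixels), "dist" ([k1, k2, p1, p2, k3] as OpenCV has them; the pictures are not rectified), "R" (3x3) and "t" (3): a world point X has camera coordinates R X + t; the wrist camera has in their place "hand_eye" (4x4, takes a point from camera to tool coordinates, whose origin is the TCP and whose axes are the flange's). Camera axes: x right, y down, z forward; pixel columns grow to the right and rows downward; lengths in mm; the calibration is good to about 2 mm. A picture is of the moment at which its call begins: read the wrist's pose just before it. There is no depth.
- workorder.job_done(): hands the job in, once; it reports no verdict.
The state is a dict: "time": time; "qpos": joint angles; "qvel": joint speeds; "tau": joint torques, N m; "tcp_pos": TCP position; "ee_rot": TCP orientation; "force": force on the tool from outside, world axes, zero at the start; "moment": the same for the moment, N m; "opening": finger opening in mm.
Only numpy, scipy, OpenCV 4.12 (cv2) and the standard library are available. Lean on these libraries where they do the work, as an engineer would, in place of code of your own. Each camera call takes 0.05 s, during which the arm holds its last target.

TASK

Get the brow practice plate ready to work on: slide it sideways across the sloped stand until its edge is home against the raised fence on the stand's right-hand side (as you face its low end), then screw the black wing knob down clockwise until it stops dead, so that the clamp bar holds the plate there. Let go at the end, and leave everything else on the table where it stands.

Things in the scene. Friction and masses are not known exactly. Their poses are not given: they have to be found in the camera images.
- bed: White sloped bed of the fixed practice stand. Origin on its surface; x up the slope (away from the robot), y to the left, z out of the surface, 30 degrees from vertical, leaning to the robot. Surface: x -100 to 86 mm, y -95 to 95 mm. Its lower end has a lip (inner face x = -100 mm, 14 mm high) on which the plate rests; its left side is open. Its place and yaw (up to 0.35 rad) vary.
- fence_mid (a point): Middle of the inner face of the fence, a raised strip along the bed's right side, at the bed's surface: bed y = -89 mm. The fence runs from bed x = -100 to 9 mm and is 14 mm high. Axes are the bed's.
- back_edge_top (a point): Middle of the top of the bed's folded-up back edge, on its inner face: a panel standing 43 mm square out of the bed over its full width, inner face at bed x = 86 mm. The knob's wing tips pass it at 4 mm. Behind it is a pen tray. Axes are the bed's.
- plate_center (a point): Centre of the practice plate, a loose skin-coloured slab 130 mm (x, along the slope) x 100 mm (y, across) x 10 mm thick, lying on the bed, lower edge on the lip, upper 12 mm under the bar. Axes as the bed's. It starts 12 to 35 mm left of home; at home its right edge touches the fence and this point is at bed y = -39 mm. It slides under 1 to 4 N until the bar comes down on it.
- bar_front (a point): Middle of the lower front edge of the aluminium clamp bar, which lies across the bed (172 mm wide, bed x = 18 to 74 mm, 8 mm thick). Springs lift it, the wing screw draws it straight down. At the start this point is 10.8 to 12 mm above the bed; it comes down on the plate only in about the last 0.7 rad of turning. Axes are the bed's.
- knob_grip (a point): Black wing knob standing on the bar: point on the screw's axis (bed x = 52 mm, y = 0), 22 mm above the bar's upper side. z is the screw's axis (the bed's z), x along the wings, y across their 8 mm thickness; a half turn looks the same. Wings 60 mm tip to tip. Heights above the bar: hub (16 mm across) to 7 mm, blade 6 to 30 mm in the middle, lobes to 38 mm.
- screw_foot (a point): The screw's axis at the bar's upper side; it sinks with the bar. Clockwise, looking down on the knob, tightens: 4 mm of travel a turn. 2.0 to 3.7 rad are left to turn at the start, not known beforehand. It turns freely at 0.06 to 0.12 N m, then comes up hard on its shoulder: that stop is tight, felt as 0.3 N m and more. The knob stays where it is left.
- bottle_mid (a point): Clear water bottle, 64 mm diameter, 204 mm high, upright; half-way up. A bystander.
- eraser: White eraser in a dark sleeve, 22 x 52 x 14 mm; underside. A bystander.
- phone: Mobile phone lying flat, 72 x 148 x 9 mm; underside. A bystander.
- brow_pencil: Black flat brow pencil, 9 x 155 x 8 mm, lying along its y; underside. A bystander.
- pigment0: Pigment bottle, brown, 27 mm diameter, 68 mm high; underside. A bystander.
- pigment1: Pigment bottle, dark brown, same size; underside. A bystander.
- pigment2: Pigment bottle, rose brown, same size; underside. A bystander.
- cotton_jar: Glass jar with steel lid, 74 mm diameter, 82 mm high; underside. A bystander.
There are look-alikes about, which are no part of the job. Of the things that look like the part that bears plate_center, the middle-sized one is meant.

How it is judged:
By the outcome, as a careful person would: the job done as asked, in the order asked, and still so for the second after the job is handed in, with the robot touching nothing.
It also fails if it takes over 72 s, if anything falls off the work surface, if the arm or the gripper's body presses on something with over 40 N, if the wrist force passes 120 N, or if a joint passes its speed limit or range.

## Working session

There is one attempt and no reset: what is moved stays moved. The work goes in short steps, Python scripts to look and compute and a tool call to move; the robot and the scene stay as the last step left them, time stands still between calls to the robot, and variables do not carry over. Pictures are saved under pics/ and viewed, and the job is handed in when it is done.

Besides the shell and the picture viewer there is one more tool, called after "Emit:" as name([rows], argument=value, ...), one row to a line, values as JSON. arm_command: Moves the arm, as the interface text tells. Its arguments: {"type":"object","properties":{"series":{"type":"array","items":{"type":"array","items":{"type":"array","items":{"type":"number"}}}},"squeeze":{"type":"number"}},"required":["series"]}

```bash
mkdir -p pics
cat > h.py <<'E'
import numpy as np, cv2
from workcell import r, cams, workorder
def snap(n,f):
    s=r.read_state(); d=cams.snapshot(n); cv2.imwrite('pics/'+f,cv2.cvtColor(d['img'],cv2.COLOR_RGB2BGR))
    if n=='wrist':
        H=np.array(d['hand_eye']); T=np.eye(4); T[:3,:3]=s['ee_rot']; T[:3,3]=s['tcp_pos']
        W=T@H; d['R']=W[:3,:3].T; d['t']=-W[:3,:3].T@W[:3,3]
    d['mtx']=np.array(d['mtx'],float);d['dist']=np.array(d['dist'],float);d['R']=np.array(d['R'],float);d['t']=np.array(d['t'],float).ravel()
    np.savez('pics/'+f[:-4]+'.npz',img=d['img'],mtx=d['mtx'],dist=d['dist'],R=d['R'],t=d['t'])
    return d
def load(f): return dict(np.load('pics/'+f+'.npz'))
def ray(d,uv):
    p=cv2.undistortPoints(np.array([[uv]],float),d['mtx'],d['dist'])[0,0]
    v=d['R'].T@np.array([p[0],p[1],1]); return -d['R'].T@d['t'], v/np.linalg.norm(v)
def plane(d,uv,n,p0):
    c,v=ray(d,uv); n=np.array(n,float); return c+v*(n@(np.array(p0)-c))/(n@v)
def tri(*obs):
    A=np.zeros((3,3));b=np.zeros(3);L=[ray(d,uv) for d,uv in obs]
    for c,v in L:
        P=np.eye(3)-np.outer(v,v);A+=P;b+=P@c
    X=np.linalg.solve(A,b); return X,[np.linalg.norm((np.eye(3)-np.outer(v,v))@(X-c)) for c,v in L]
def proj(d,X):
    return cv2.projectPoints(np.array(X,float).reshape(-1,1,3),cv2.Rodrigues(d['R'])[0],d['t'],d['mtx'],d['dist'])[0].reshape(-1,2)
E
python3 - <<'E'
from h import *
for n in ('scene','top','wrist'):
    d=snap(n,n+'0.png'); print(n,-d['R'].T@d['t'],d['R'][2])
s=r.read_state(); print(s)
E
```

```text
scene [1047.66764779 -833.78935021  917.49397402] [-0.37618075  0.65017293 -0.66012363]
top [ 510.96767085  -55.76589948 1348.16682535] [ 0.05138964  0.00763883 -0.99864946]
wrist [197.04549547 624.41731027 372.9104127 ] [ 0.25416066 -0.11349224 -0.96048002]
{'time': 0.15, 'qpos': array([-51.15187993,  28.74231492, -24.45745057,  88.87719115,
        12.65304641,  65.2204653 , -12.04969294]), 'qvel': array([ 0.07200556, -0.07046641, -0.01819861, -0.20513871, -0.06660093,
       -0.02943269,  0.0259996 ]), 'tau': array([-6.09834620e-03, -5.70040119e+01, -5.82486793e+00, -2.81289160e+01,
        1.07445338e-02,  7.82074174e-03, -1.55754475e-05]), 'tcp_pos': array([261.78623083, 594.3928152 , 244.49515873]), 'ee_rot': array([[-9.15216778e-01,  4.02961332e-01, -6.43773886e-04],
       [ 4.02961844e-01,  9.15215765e-01, -1.36210526e-03],
       [ 4.03162593e-05, -1.50603790e-03, -9.99998865e-01]]), 'force': array([ 1.44369889, -0.20237626,  0.66900725]), 'moment': array([-0.03413321,  0.0390353 ,  0.02029584]), 'opening': 85.15226169508422}
```

View pics/scene0.png

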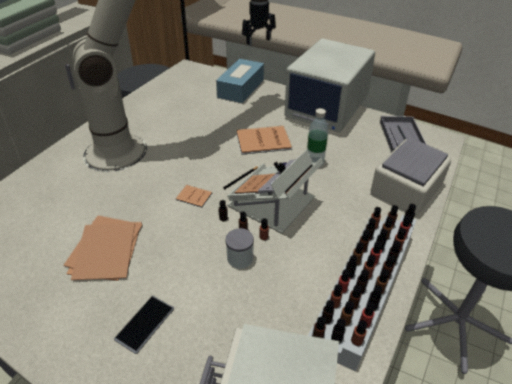

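View pics/top0.png

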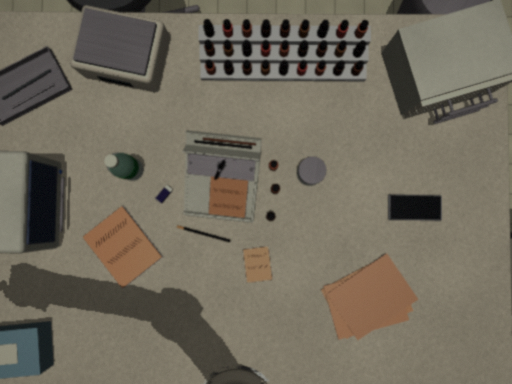

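View pics/wrist0.png

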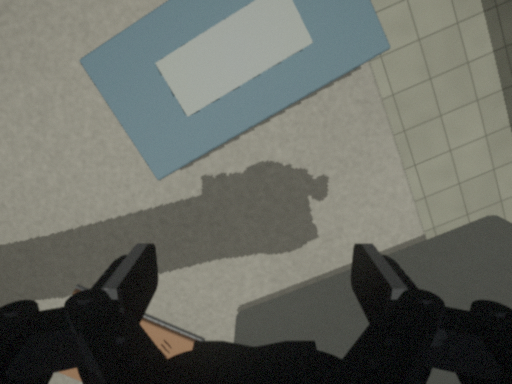

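Run:
```python
from h import *
d=load('top0');im=cv2.cvtColor(d['img'][115:285,140:300],cv2.COLOR_RGB2BGR)
cv2.imwrite('pics/tc.png',cv2.resize(im,None,fx=3.5,fy=3.5,interpolation=cv2.INTER_CUBIC))
d=load('scene0');im=cv2.cvtColor(d['img'][130:270,200:340],cv2.COLOR_RGB2BGR)
cv2.imwrite('pics/sc.png',cv2.resize(im,None,fx=4,fy=4,interpolation=cv2.INTER_CUBIC))
```

```text
(no output)
```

View pics/tc.png

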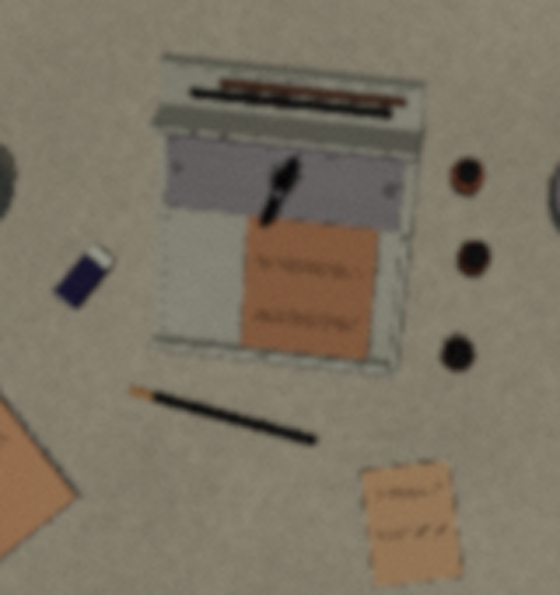

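View pics/sc.png

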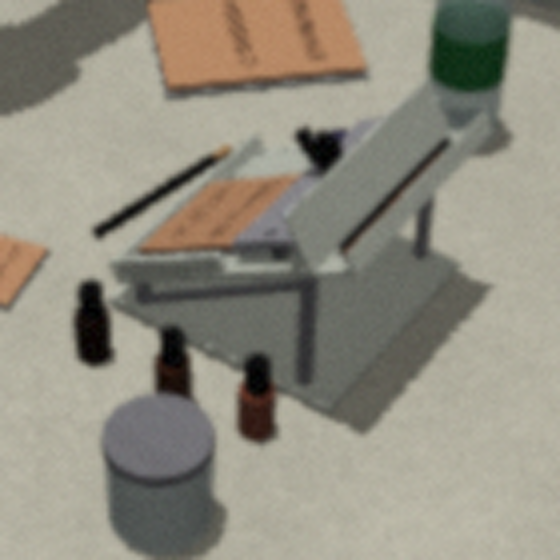

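Run:
```python
from h import *
t=load('top0');s=load('scene0')
T=lambda x,y:(140+x/3.5,115+y/3.5)
S=lambda x,y:(200+x/4,130+y/4)
for n,a,b in [('backL',T(152,122),S(432,83)),('backR',T(413,157),S(290,212)),('plateLR',T(367,357),S(232,248)),('plateLL',T(243,345),S(140,250)),('lipR',T(392,372),S(220,265)),('lipL',T(155,347),S(115,265)),('fenceTopR',T(412,232),S(0,0))][:6]:
    print(n,tri((t,a),(s,b)))
print(t['mtx'],t['dist'])
```

```text
backL (array([684.08629488, 130.31062233, 166.48733751]), [np.float64(0.4233307666289143), np.float64(0.4233307666290693)])
backR (array([661.65449024, -52.54681923, 169.1369647 ]), [np.float64(1.567337708696529), np.float64(1.5673377086967428)])
plateLR (array([551.89403158,  -1.72073234,  48.14639437]), [np.float64(35.32814458875428), np.float64(35.328144588754476)])
plateLL (array([505.72478314,  64.32420292, -19.85659218]), [np.float64(30.85420845661684), np.float64(30.85420845661694)])
lipR (array([545.14557028, -18.51376494,  41.77253056]), [np.float64(40.48159703682861), np.float64(40.481597036828475)])
lipL (array([480.26772719, 122.31379545, -82.8870922 ]), [np.float64(63.48119297390517), np.float64(63.48119297390521)])
[[484.16351119   0.         254.95165068]
 [  0.         484.16351119 196.00970859]
 [  0.           0.           1.        ]] [0.01984292 0.         0.         0.         0.        ]
```

```bash
cat >> h.py <<'E'
from scipy.spatial.transform import Rotation as Ro
def bedR(psi):
    c,s=np.cos(psi),np.sin(psi); k=np.sqrt(.75)
    return np.array([[k*c,-s,-.5*c],[k*s,c,-.5*s],[.5,0,k]])
def toolR(B,a=0):  # tool z=-bed z, tool x = -bed x, then turned a deg about tool z
    return np.c_[-B[:,0],B[:,1],-B[:,2]]@Ro.from_euler('z',a,degrees=True).as_matrix()
def plan(p,R,N=None):
    s=r.read_state();R0=np.array(s['ee_rot']);p0=np.array(s['tcp_pos'])
    w=Ro.from_matrix(R0.T@R).as_rotvec(degrees=True)
    d0=R0.T@(np.array(p)-p0)
    if N is None: N=int(max(np.ceil(np.linalg.norm(w)/10),np.ceil(np.linalg.norm(d0)/45),1))
    dR=Ro.from_rotvec(w/N,degrees=True).as_matrix()
    A=sum(np.linalg.matrix_power(dR,k) for k in range(N))
    d=np.linalg.solve(A,d0)
    print('N',N,'row',np.round(d,1),np.round(w/N,2),'| total shift',np.round(d0,1),'turn',np.round(w,1))
def st():
    s=r.read_state();print('t',round(s['time'],2),'p',np.round(s['tcp_pos'],1),'q',np.round(s['qpos'],1),'F',np.round(s['force'],1),'M',np.round(s['moment'],2),'open',round(s['opening'],1));return s
E
python3 - <<'E'
from h import *
B=bedR(np.radians(-7)); o=np.array([620,45,88])
p=o+B@np.array([0,0,215]); print(p); plan(p,toolR(B))
E
```

```text
[513.3012887   58.10095442 274.19546181]
N 14 row [-28.  -31.9   4.3] [-0.32 -2.13 -1.17] | total shift [-446.3 -389.5  -29.1] turn [ -4.5 -29.8 -16.4]
```

Emit:
arm_command([
  [[-28,-32,4.3,-0.3,-2.1,-1.2,85],[-28,-32,4.3,-0.3,-2.1,-1.2,85],[-28,-32,4.3,-0.3,-2.1,-1.2,85],[-28,-32,4.3,-0.3,-2.1,-1.2,85],[-28,-32,4.3,-0.3,-2.1,-1.2,85],[-28,-32,4.3,-0.3,-2.1,-1.2,85],[-28,-32,4.3,-0.3,-2.1,-1.2,85]],
])

```text
time: 1.02
tcp_pos: [370.6, 315.4, 234.5]
ee_rot: [[-0.932, 0.261, 0.252], [0.257, 0.965, -0.051], [-0.256, 0.017, -0.966]]
force: [0.3, -0.4, 0.7]
opening: 85.0
```

Emit:
arm_command([
  [[-28,-32,4.3,-0.3,-2.1,-1.2,85],[-28,-32,4.3,-0.3,-2.1,-1.2,85],[-28,-32,4.3,-0.3,-2.1,-1.2,85],[-28,-32,4.3,-0.3,-2.1,-1.2,85],[-28,-32,4.3,-0.3,-2.1,-1.2,85],[-28,-32,4.3,-0.3,-2.1,-1.2,85],[-28,-32,4.3,-0.3,-2.1,-1.2,85],[0,0,0,0,0,0,85]],
])

```text
time: 2.02
tcp_pos: [515.2, 55.5, 275.0]
ee_rot: [[-0.863, 0.121, 0.49], [0.103, 0.993, -0.063], [-0.494, -0.004, -0.869]]
force: [-0.5, 0.8, 0.2]
opening: 84.8
```

Run:
```python
from h import *
st(); snap('wrist','w1.png'); B=bedR(np.radians(-7)); o=np.array([620,45,88])
plan(o+B@np.array([0,0,215]),toolR(B))
```

```text
t 2.02 p [515.2  55.5 275. ] q [-16.1  -3.1  -0.7 129.1  24.8  28.9  47.1] F [-0.5  0.8  0.2] M [0.09 0.49 0.01] open 84.8
N 1 row [ 1.5  0.6 -0.3] [-0.09 -0.42  0.26] | total shift [ 1.5  0.6 -0.3] turn [-0.1 -0.4  0.3]
```

View pics/w1.png

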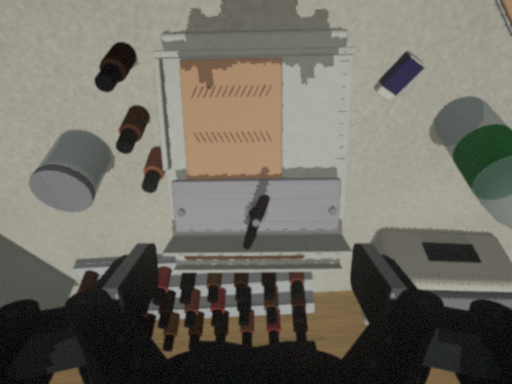

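Emit:
arm_command([
  [[0,-30,0,0,0,0,0],[0,-30,0,0,0,0,0],[0,-30,0,0,0,0,0],[0,0,0,0,0,0,0],[0,0,0,0,0,0,0]],
])

```text
time: 2.7
tcp_pos: [504.3, -29.3, 274.8]
ee_rot: [[-0.864, 0.114, 0.49], [0.097, 0.993, -0.059], [-0.493, -0.004, -0.87]]
force: [0.3, -1.0, -0.1]
opening: -0.1
```

Run:
```python
from h import *
st(); snap('wrist','w2.png')
for f in('w1','w2'):
    d=load(f); x=100 if f=='w1' else 150
    im=cv2.cvtColor(d['img'][15:285,x:x+270],cv2.COLOR_RGB2BGR)
    cv2.imwrite('pics/'+f+'c.png',cv2.resize(im,None,fx=2.2,fy=2.2,interpolation=cv2.INTER_CUBIC))
```

```text
t 2.7 p [504.3 -29.3 274.8] q [-12.3  -5.8   8.7 131.4  13.8  25.8  69.1] F [ 0.3 -1.  -0.1] M [0.06 0.56 0.02] open -0.1
```

View pics/w1c.png

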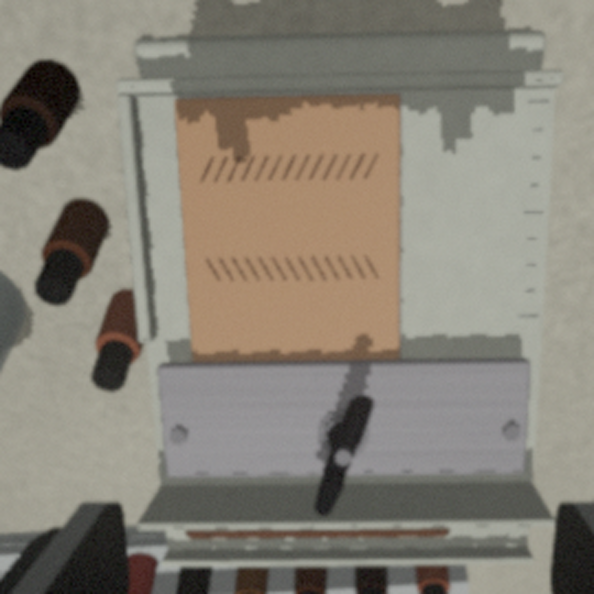

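View pics/w2c.png

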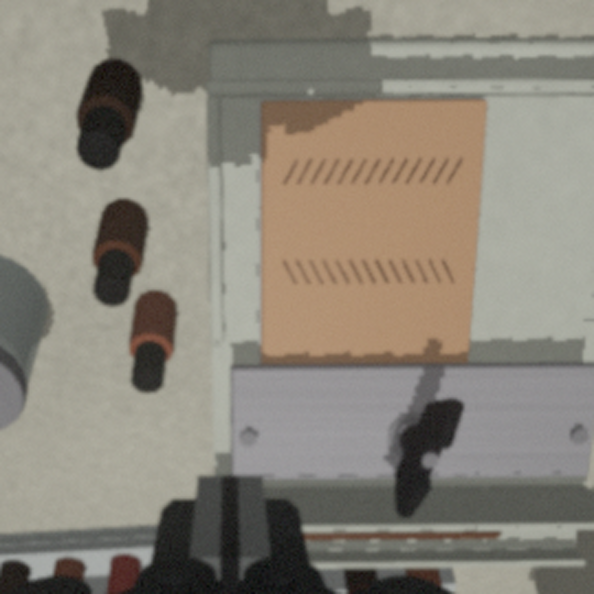

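```bash
cat > m.py <<'E'
from h import *
a=load('w1');b=load('w2')
P=lambda x,y:(100+x/2.2-.27,15+y/2.2-.27)
Q=lambda x,y:(150+x/2.2-.27,15+y/2.2-.27)
pts={'plate_fl':((177,98),(261,101)),'plate_ll':((401,96),(487,99)),'plate_fu':((191,362),(262,363)),'plate_lu':((399,360),(468,363)),
'bar_r':((159,365),(231,366)),'scr_r':((178,434),(248,435)),'scr_l':((511,430),(579,433)),'dot':((343,457),(430,460)),'wtip_up':((324,508),(405,510)),'wtip_dn':((362,402),(450,405)),'fence_bot':((136,96),(221,97)),}
E
python3 - <<'E'
from m import *
X={}
for k,(p,q) in pts.items():
    X[k],e=tri((a,P(*p)),(b,Q(*q))); print(k,np.round(X[k],1),np.round(e[0],2))
d=lambda i,j:print(i,j,np.linalg.norm(X[i]-X[j]))
d('plate_fl','plate_ll');d('plate_fu','plate_lu');d('plate_fl','plate_fu');d('scr_l','scr_r')
v=X['scr_l']-X['scr_r'];print('psi',np.degrees(np.arctan2(-v[0],v[1])))
v=X['plate_ll']-X['plate_fl'];print('psi',np.degrees(np.arctan2(-v[0],v[1])))
v=X['plate_fu']-X['plate_fl'];print('psi',np.degrees(np.arctan2(v[1],v[0])),'slope',np.degrees(np.arcsin(v[2]/np.linalg.norm(v))))
E
```

```text
plate_fl [521.2 -16.7  40.8] 0.18
plate_ll [529.6  81.   44.8] 0.54
plate_fu [616.8 -26.1 107.9] 0.3
plate_lu [629.   70.5 106. ] 0.11
bar_r [614.6 -40.4 110.5] 0.26
scr_r [640.1 -35.2 131.4] 0.3
scr_l [655.7 119.6 131.5] 0.11
dot [633.7  43.5 157.8] 0.02
wtip_up [655.4  32.5 168. ] 0.14
wtip_dn [617.3  53.6 141.8] 0.06
fence_bot [517.2 -33.9  42. ] 0.1
plate_fl plate_ll 98.21204825350695
plate_fu plate_lu 97.37337215815158
plate_fl plate_fu 117.19095001122575
scr_l scr_r 155.6601141348463
psi -5.719647571026436
psi -4.963012073768856
psi -5.601344461335829 slope 34.907487707295125
```

```bash
cat >> m.py <<'E'
X={k:tri((a,P(*p)),(b,Q(*q)))[0] for k,(p,q) in pts.items()}
E
python3 - <<'E'
from m import *
B=bedR(np.radians(-5.6))
for k in X: print(k,np.round(B.T@X[k],1))
E
```

```text
plate_fl [ 471.    34.2 -224.8]
plate_ll [ 472.   132.3 -220.8]
plate_fu [ 587.8   34.2 -214.8]
plate_lu [ 589.2  131.5 -217.8]
bar_r [ 588.3   19.7 -212.1]
scr_r [ 620.4   27.4 -206.5]
scr_l [ 620.7  183.  -206.6]
dot [ 621.4  105.1 -176.6]
wtip_up [ 646.2   96.3 -179.1]
wtip_dn [ 598.4  113.5 -181.8]
fence_bot [ 469.6   16.7 -222.7]
```

```bash
cat > g.py <<'E'
from h import *
B=bedR(np.radians(-5.6)); O=np.array([570,105.1,-227.5])
W=lambda x,y,z:B@(O+np.array([x,y,z]))
def bed():
    s=st(); q=B.T@s['tcp_pos']-O; R=toolR(B).T@s['ee_rot']; print('bed',np.round(q,1),'rot',np.round(Ro.from_matrix(R).as_rotvec(degrees=True),1),'Fbed',np.round(B.T@s['force'],1),'Mbed',np.round(B.T@s['moment'],2)); return q
E
python3 - <<'E'
from g import *
print(W(0,0,0)); bed(); plan(W(-55,58,80),toolR(B))
E
```

```text
[614.74163974  45.3280609   87.97922064]
t 2.75 p [504.4 -29.1 274.9] q [-12.3  -5.8   8.7 131.4  13.8  25.8  69.2] F [0.4 1.1 0.4] M [ 0.14  0.5  -0.01] open 0.0
bed [  4.6 -84.9 213.1] rot [0.6 0.4 0.7] Fbed [0.4 1.1 0.2] Mbed [ 0.07  0.51 -0.05]
N 5 row [12.  28.7 26.5] [-0.13 -0.09 -0.13] | total shift [ 60.3 143.7 132. ] turn [-0.6 -0.4 -0.7]
```

Emit:
arm_command([
  [[10,24,22,-0.1,-0.1,-0.1,0],[10,24,22,-0.1,-0.1,-0.1,0],[10,24,22,-0.1,-0.1,-0.1,0],[10,24,22,-0.1,-0.1,-0.1,0],[10,24,22,-0.1,0,-0.1,0],[10,24,22,-0.1,0,-0.1,0],[0,0,0,0,0,0,0]],
])

```text
time: 3.62
tcp_pos: [532.4, 114.3, 128.2]
ee_rot: [[-0.864, 0.094, 0.495], [0.081, 0.996, -0.048], [-0.497, -0.001, -0.868]]
force: [-0.5, -0.4, 0.2]
opening: 0.3
```

Run:
```python
from g import *
bed(); plan(W(-55,58,19),toolR(B)); snap('wrist','w3.png');snap('scene','s3.png')
```

```text
t 3.62 p [532.4 114.3 128.2] q [-31.8  16.4   8.8 133.1  70.2  12.4  -6.3] F [-0.5 -0.4  0.2] M [ 0.    0.52 -0.01] open 0.3
bed [-56.7  60.6  79.1] rot [-0.   0.2 -0.2] Fbed [-0.3 -0.4  0.4] Mbed [-0.05  0.52  0.01]
N 2 row [-0.9 -1.3 30.1] [ 0.02 -0.1   0.11] | total shift [-1.9 -2.7 60.1] turn [ 0.  -0.2  0.2]
```

View pics/w3.png

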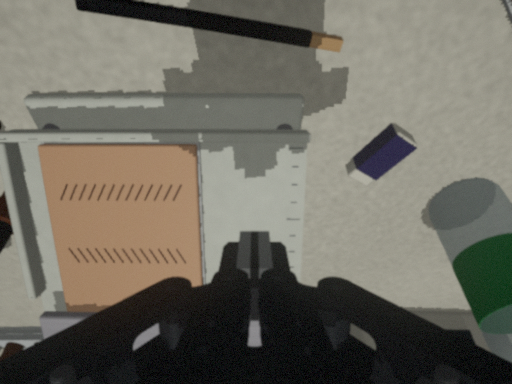

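Emit:
arm_command([
  [[0,0,-10,0,5,0,0],[0,0,0,0,5,0,0],[0,0,0,0,5,0,0],[0,0,0,0,0,0,0]],
])

```text
time: 4.22
tcp_pos: [536.5, 104.3, 137.1]
ee_rot: [[-0.939, 0.116, 0.324], [0.106, 0.993, -0.046], [-0.327, -0.009, -0.945]]
force: [0.0, -0.8, 0.5]
opening: 0.1
```

Run:
```python
from g import *
bed(); plan(W(-51,58,20),toolR(B)@Ro.from_euler('y',15,degrees=True).as_matrix())
```

```text
t 4.22 p [536.5 104.3 137.1] q [ -9.8  17.2 -10.7 124.2  29.6  24.7  38.3] F [ 0.  -0.8  0.5] M [-0.03  0.32  0.  ] open 0.1
bed [-47.8  51.   84.4] rot [ 0.9 10.9  0.7] Fbed [ 0.4 -0.8  0.4] Mbed [-0.05  0.32  0.03]
N 2 row [-5.1  3.9 31.8] [-0.4   2.04 -0.42] | total shift [-9.   8.  63.7] turn [-0.8  4.1 -0.8]
```

Emit:
arm_command([
  [[-2.5,2.5,16,-0.2,1,-0.2,0],[-2.5,2,16,-0.2,1,-0.2,0],[-2,2,16,-0.2,1,-0.2,0],[-2,2,8,-0.2,1,-0.2,0],[0,0,0,0,0,0,0]],
])

```text
time: 4.85
tcp_pos: [560.3, 111.3, 84.2]
ee_rot: [[-0.962, 0.093, 0.256], [0.089, 0.996, -0.026], [-0.257, -0.003, -0.966]]
force: [0.4, 0.1, 0.8]
opening: 0.3
```

Run:
```python
from g import *
bed(); plan(W(-51,58,20),toolR(B)@Ro.from_euler('y',15,degrees=True).as_matrix());snap('wrist','w4.png');snap('scene','s4.png')
d=load('s4');im=cv2.cvtColor(d['img'][120:260,200:340],cv2.COLOR_RGB2BGR)
cv2.imwrite('pics/s4c.png',cv2.resize(im,None,fx=4,fy=4,interpolation=cv2.INTER_CUBIC))
```

```text
t 4.85 p [560.3 111.3  84.2] q [ -7.4  25.9 -11.9 119.3  28.1  24.   42.4] F [0.4 0.1 0.8] M [ 0.    0.28 -0.01] open 0.3
bed [-54.4  60.3  27. ] rot [ 0.  15.1 -0.3] Fbed [0.8 0.1 0.5] Mbed [-0.03  0.28  0.  ]
N 1 row [-5.1 -2.3  5.9] [-0.08 -0.11  0.3 ] | total shift [-5.1 -2.3  5.9] turn [-0.1 -0.1  0.3]
```

View pics/w4.png

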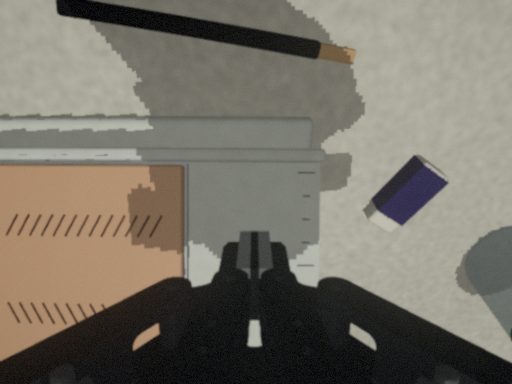

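View pics/s4c.png

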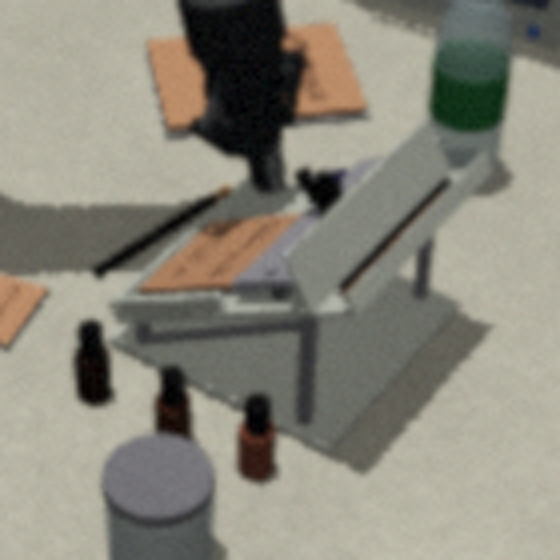

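Emit:
arm_command([
  [[-5,-1,3.5,0,0,0.2,0],[0,0,2,0,0,0,0],[0,0,0,0,0,0,0]],
])

```text
time: 5.32
tcp_pos: [566.4, 109.7, 80.2]
ee_rot: [[-0.962, 0.096, 0.255], [0.093, 0.995, -0.026], [-0.257, -0.001, -0.967]]
force: [0.3, 0.2, 0.6]
opening: -0.1
```

Run:
```python
from g import *
bed(); snap('wrist','w5.png');snap('top','t5.png')
```

```text
t 5.33 p [566.4 109.7  80.2] q [ -7.3  26.7 -11.7 118.7  28.2  23.8  42.6] F [0.3 0.2 0.6] M [0.01 0.32 0.  ] open -0.1
bed [-51.   59.3  20.5] rot [ 0.1 15.1 -0.1] Fbed [0.5 0.2 0.4] Mbed [-0.02  0.32  0.01]
```

View pics/w5.png

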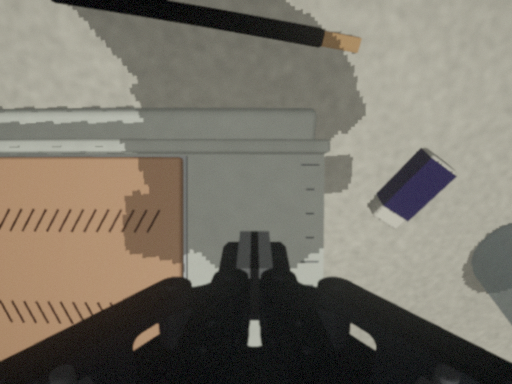

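Emit:
arm_command([
  [[0,-5,0,0,0,0,0],[0,-5,0,0,0,0,0],[0,-4,0,0,0,0,0],[0,-4,0,0,0,0,0],[0,-4,0,0,0,0,0],[0,-3,0,0,0,0,0],[0,0,0,0,0,0,0]],
])

```text
time: 6.3
tcp_pos: [564.0, 84.6, 80.3]
ee_rot: [[-0.962, 0.097, 0.255], [0.093, 0.995, -0.026], [-0.257, -0.001, -0.966]]
force: [-0.6, 0.3, -0.5]
opening: -0.1
```

Run:
```python
from g import *
bed(); snap('wrist','w6.png')
```

```text
t 6.3 p [564.   84.6  80.3] q [ -4.   26.2 -12.3 119.7  27.7  23.   45.6] F [-0.6  0.3 -0.5] M [0.05 0.26 0.  ] open -0.1
bed [-50.8  34.1  20.5] rot [ 0.1 15.1 -0.1] Fbed [-0.8  0.3 -0.1] Mbed [ 0.02  0.26 -0.01]
```

View pics/w6.png

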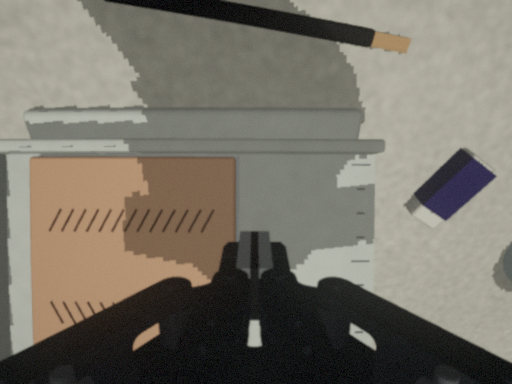

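Emit:
arm_command([
  [[0,-3,0,0,0,0,0],[0,-3,0,0,0,0,0],[0,-2,0,0,0,0,0],[0,0,0,0,0,0,0]],
])

```text
time: 6.85
tcp_pos: [563.1, 77.0, 80.3]
ee_rot: [[-0.962, 0.096, 0.255], [0.093, 0.995, -0.026], [-0.256, -0.001, -0.967]]
force: [-1.4, 1.1, -0.5]
opening: 0.3
```

Run:
```python
from g import *
bed(); snap('wrist','w7.png');snap('scene','s7.png')
```

```text
t 6.85 p [563.1  77.   80.3] q [ -2.9  26.  -12.5 120.   27.6  22.7  46.5] F [-1.4  1.1 -0.5] M [0.34 0.51 0.13] open 0.3
bed [-51.1  26.4  20.6] rot [ 0.  15.1 -0.1] Fbed [-1.6  0.9  0.3] Mbed [ 0.32  0.54 -0.03]
```

View pics/w7.png

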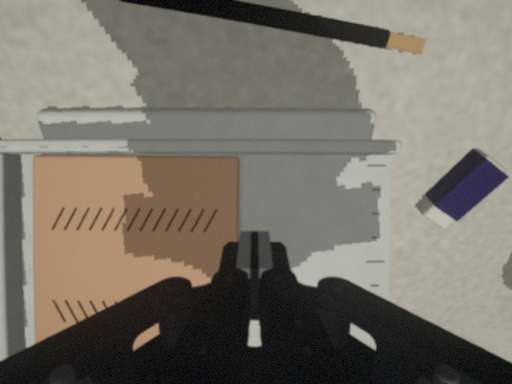

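Emit:
arm_command([
  [[0,-2,0,0,0,0,0],[0,-2,0,0,0,0,0],[0,-1.5,0,0,0,0,0],[0,0,0,0,0,0,0]],
])

```text
time: 7.45
tcp_pos: [562.8, 71.2, 80.4]
ee_rot: [[-0.962, 0.096, 0.255], [0.093, 0.995, -0.026], [-0.257, -0.002, -0.966]]
force: [-0.7, 1.0, 0.1]
opening: 0.0
```

Run:
```python
from g import *
bed(); snap('wrist','w8.png')
```

```text
t 7.45 p [562.8  71.2  80.4] q [ -2.2  25.9 -12.6 120.2  27.5  22.5  47.2] F [-0.7  1.   0.1] M [0.29 0.49 0.04] open 0.0
bed [-50.8  20.7  20.5] rot [ 0.1 15.1 -0.1] Fbed [-0.6  0.9  0.5] Mbed [ 0.22  0.52 -0.09]
```

View pics/w8.png

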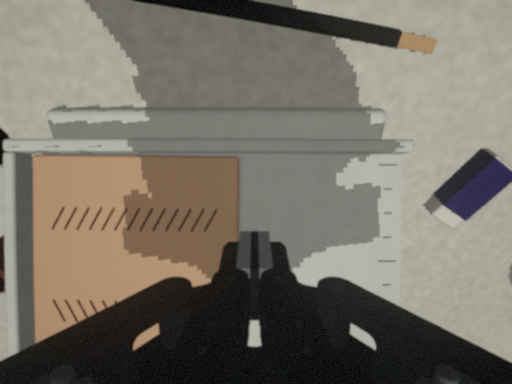

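Emit:
arm_command([
  [[0,-1,0,0,0,0,0],[0,-1,0,0,0,0,0],[0,0,0,0,0,0,0]],
])

```text
time: 7.88
tcp_pos: [562.6, 69.5, 80.3]
ee_rot: [[-0.962, 0.096, 0.255], [0.093, 0.995, -0.026], [-0.257, -0.001, -0.966]]
force: [-0.7, 1.5, -0.1]
opening: -0.1
```

Emit:
arm_command([
  [[0,-1,0,0,0,0,0],[0,0,0,0,0,0,0]],
])

```text
time: 8.12
tcp_pos: [562.5, 68.4, 80.3]
ee_rot: [[-0.962, 0.096, 0.255], [0.093, 0.995, -0.026], [-0.257, -0.001, -0.967]]
force: [-0.7, 2.2, 0.2]
opening: -0.1
```

Emit:
arm_command([
  [[0,-1,0,0,0,0,0],[0,0,0,0,0,0,0]],
])

```text
time: 8.38
tcp_pos: [562.4, 67.4, 80.4]
ee_rot: [[-0.962, 0.096, 0.255], [0.093, 0.995, -0.026], [-0.257, -0.001, -0.966]]
force: [-1.2, 2.1, 0.4]
opening: 0.1
```

Emit:
arm_command([
  [[0,-1,0,0,0,0,0],[0,-1,0,0,0,0,0],[0,0,0,0,0,0,0]],
])

```text
time: 8.75
tcp_pos: [561.7, 66.8, 80.0]
ee_rot: [[-0.962, 0.095, 0.255], [0.091, 0.996, -0.024], [-0.256, -0.0, -0.967]]
force: [-1.6, 5.0, -1.2]
opening: -0.1
```

Run:
```python
from g import *
bed(); snap('wrist','w9.png')
```

```text
t 8.75 p [561.7  66.8  80. ] q [ -1.4  25.8 -12.9 120.4  27.3  22.3  48. ] F [-1.6  5.  -1.2] M [1.16 0.73 0.28] open -0.1
bed [-51.5  16.2  20.6] rot [-0.1 15.2 -0.2] Fbed [-2.4  4.8  0. ] Mbed [ 1.08  0.84 -0.3 ]
```

View pics/w9.png

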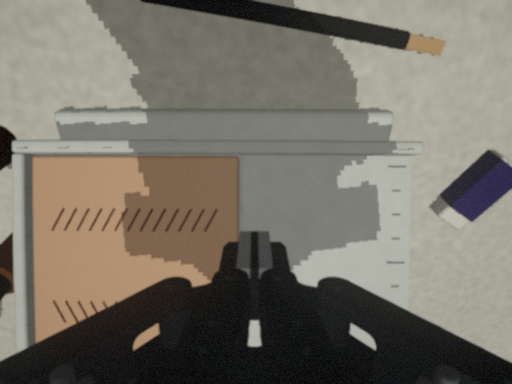

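Emit:
arm_command([
  [[0,-1.5,0,0,0,0,0],[0,-1.5,0,0,0,0,0],[0,0,0,0,0,0,0]],
])

```text
time: 9.18
tcp_pos: [561.6, 66.6, 80.2]
ee_rot: [[-0.962, 0.092, 0.256], [0.089, 0.996, -0.021], [-0.257, 0.002, -0.966]]
force: [-1.2, 10.8, -2.5]
opening: 0.0
```

Run:
```python
from g import *
bed(); snap('wrist','w10.png')
d=load('w10');im=cv2.cvtColor(d['img'][130:330,0:260],cv2.COLOR_RGB2BGR)
cv2.imwrite('pics/w10c.png',cv2.resize(im,None,fx=3,fy=3,interpolation=cv2.INTER_CUBIC))
```

```text
t 9.18 p [561.6  66.6  80.2] q [ -1.   25.8 -13.1 120.5  27.2  22.2  48.4] F [-1.2 10.8 -2.5] M [2.31 0.77 0.65] open 0.0
bed [-51.5  15.9  20.7] rot [-0.3 15.1 -0.3] Fbed [-3.2 10.6 -1.1] Mbed [ 2.25  0.99 -0.54]
```

View pics/w10c.png

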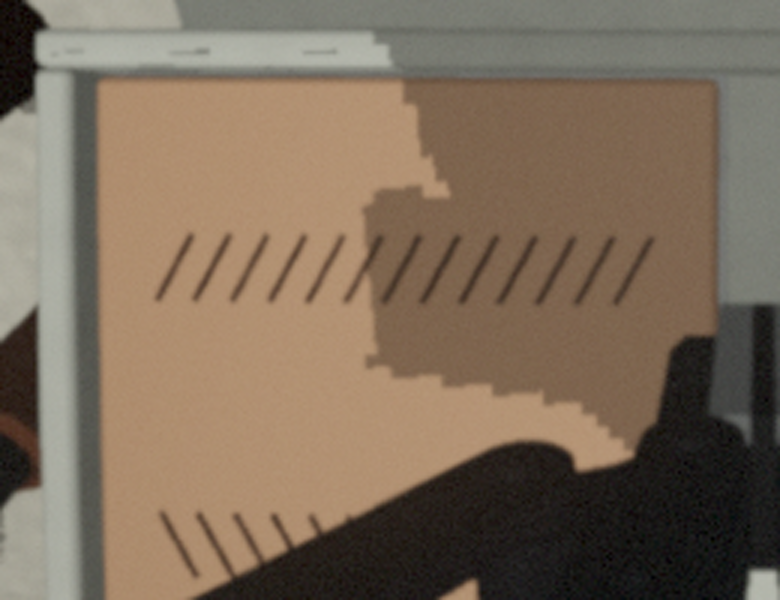

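Emit:
arm_command([
  [[0,4,0,0,0,0,0],[0,5,0,0,0,0,0],[0,6,-5,0,0,0,0],[0,0,-30,0,0,0,0],[0,0,-35,0,0,0,0],[0,0,-35,0,0,0,0],[0,0,0,0,0,0,0]],
])

```text
time: 10.1
tcp_pos: [538.3, 80.5, 185.2]
ee_rot: [[-0.96, 0.096, 0.261], [0.093, 0.995, -0.026], [-0.263, -0.0, -0.965]]
force: [1.3, -0.3, -0.5]
opening: -0.0
```

Run:
```python
from g import *
bed(); plan(W(35,0,150),toolR(B,20))
```

```text
t 10.1 p [538.3  80.5 185.2] q [  3.   13.9 -19.9 119.7  18.2  34.3  54.8] F [ 1.3 -0.3 -0.5] M [-0.01  0.3   0.05] open -0.0
bed [-20.2  27.5 124. ] rot [-0.  14.8 -0.1] Fbed [ 0.9 -0.2 -1.1] Mbed [-0.    0.3   0.06]
N 3 row [-17.7  -7.1 -11.9] [-0.86 -4.88  6.65] | total shift [-46.7 -27.6 -39.2] turn [ -2.6 -14.6  20. ]
```

Emit:
arm_command([
  [[-15,-9,-10,0,-5,0,20],[-15,-9,-10,0,-5,0,20],[-15,-9,-10,0,-4.8,0,20],[0,0,0,0,0,0,20]],
])

```text
time: 10.6
tcp_pos: [565.1, 49.5, 224.9]
ee_rot: [[-0.865, 0.097, 0.492], [0.083, 0.995, -0.05], [-0.494, -0.002, -0.869]]
force: [-0.4, -0.9, -0.2]
opening: 19.8
```

Run:
```python
from g import *
bed(); snap('wrist','w11.png'); plan(W(35,0,150),toolR(B,0))
```

```text
t 10.6 p [565.1  49.5 224.9] q [ 1.000e-01  7.200e+00 -1.430e+01  1.264e+02  3.230e+01  2.140e+01
  4.310e+01] F [-0.4 -0.9 -0.2] M [0.06 0.56 0.01] open 19.8
bed [ 25.3  -0.7 143.5] rot [ 0.1  0.4 -0.1] Fbed [-0.3 -0.9  0. ] Mbed [0.   0.56 0.01]
N 1 row [-9.6  0.1 -6.8] [-0.06 -0.43  0.11] | total shift [-9.6  0.1 -6.8] turn [-0.1 -0.4  0.1]
```

View pics/w11.png

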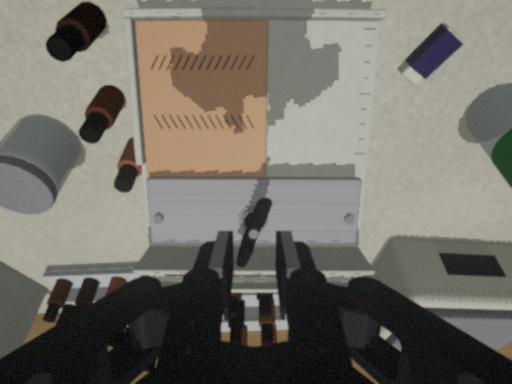

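Emit:
arm_command([
  [[0,0,0,0,0,-8,20],[0,0,0,0,0,-8,20],[0,0,0,0,0,-8,20],[0,0,0,0,0,0,20]],
])

```text
time: 11.15
tcp_pos: [565.8, 50.7, 224.4]
ee_rot: [[-0.83, -0.264, 0.491], [-0.328, 0.943, -0.048], [-0.45, -0.201, -0.87]]
force: [0.1, 0.9, -0.4]
opening: 20.1
```

Run:
```python
from g import *
bed()
```

```text
t 11.15 p [565.8  50.7 224.4] q [  3.2   7.5 -17.8 126.2  33.3  21.7  66.2] F [ 0.1  0.9 -0.4] M [ 0.04  0.54 -0.  ] open 20.1
bed [ 25.6   0.5 142.8] rot [ -0.1   0.4 -24. ] Fbed [-0.2  0.9 -0.4] Mbed [-0.01  0.54  0.  ]
```

Emit:
arm_command([
  [[0,0,0,0,0,9,20],[0,0,0,0,0,9,20],[0,0,0,0,0,9,20],[0,0,0,0,0,9,20],[0,0,0,0,0,8,20],[0,0,0,0,0,0,20]],
])

```text
time: 11.9
tcp_pos: [565.8, 50.6, 224.8]
ee_rot: [[-0.78, 0.387, 0.492], [0.419, 0.907, -0.049], [-0.465, 0.168, -0.869]]
force: [0.4, 0.7, -1.1]
opening: 20.0
```

Run:
```python
from g import *
import m
bed(); c=load('w11')
im=cv2.cvtColor(c['img'][170:290,180:330],cv2.COLOR_RGB2BGR)
cv2.imwrite('pics/w11c.png',cv2.resize(im,None,fx=5,fy=5,interpolation=cv2.INTER_CUBIC))
d=snap('wrist','w12.png')
im=cv2.cvtColor(d['img'][150:320,160:360],cv2.COLOR_RGB2BGR)
cv2.imwrite('pics/w12c.png',cv2.resize(im,None,fx=4,fy=3.5,interpolation=cv2.INTER_CUBIC))
print(proj(c,[W(52,0,49.4),W(52,0,20),W(52+28,-10,50),W(52-28,10,50)]))
print(proj(d,[W(52,0,49.4)]))
```

```text
t 11.9 p [565.8  50.6 224.8] q [ -2.5   7.1 -11.6 126.4  31.3  21.2  23.9] F [ 0.4  0.7 -1.1] M [ 0.04  0.55 -0.01] open 20.0
bed [ 25.8   0.5 143.1] rot [ 0.1  0.4 19.9] Fbed [-0.3  0.7 -1.1] Mbed [-0.01  0.55  0.  ]
[[253.21972224 233.54931863]
 [253.35496587 219.09205905]
 [239.89405955 268.19570446]
 [267.4445031  197.18619966]]
[[264.38091615 231.9794028 ]]
```

View pics/w11c.png

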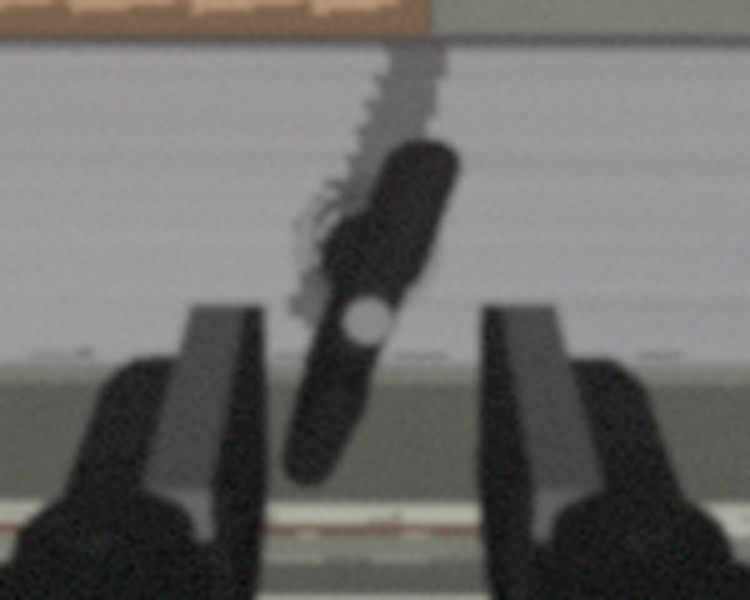

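View pics/w12c.png

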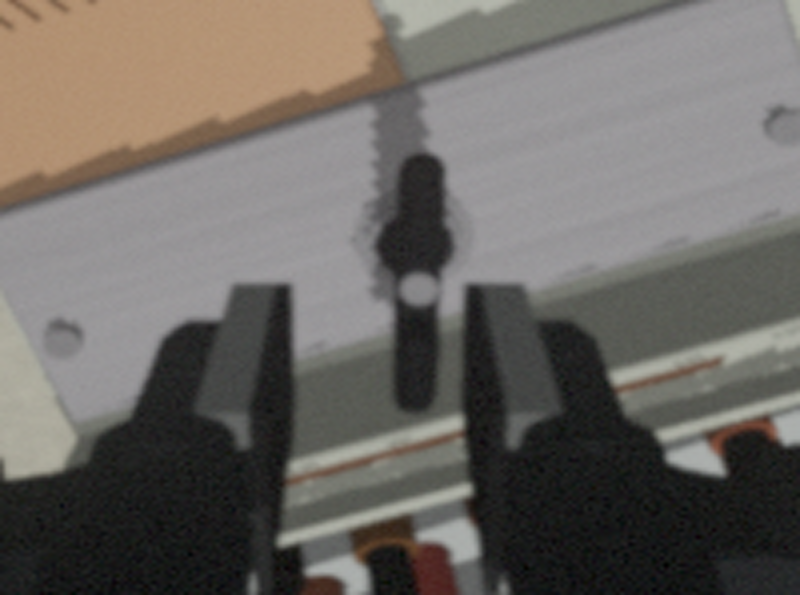

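Run:
```python
from g import *
plan(W(52,0,80),toolR(B,20)); plan(W(52,0,44),toolR(B,20))
```

```text
N 2 row [-12.5   4.3  31.5] [-0.07 -0.18  0.09] | total shift [-25.2   8.6  63. ] turn [-0.1 -0.4  0.2]
N 3 row [-8.4  2.9 33. ] [-0.05 -0.12  0.06] | total shift [-25.4   8.7  99. ] turn [-0.1 -0.4  0.2]
```

Emit:
arm_command([
  [[-10,3,10,0,-0.2,0,20],[-10,3,15,0,-0.2,0,20],[-5,2.5,19,0,0,0,20],[0,0,19,0,0,0,20],[0,0,0,0,0,0,20]],
])

```text
time: 12.58
tcp_pos: [620.0, 43.9, 182.0]
ee_rot: [[-0.778, 0.386, 0.496], [0.417, 0.907, -0.052], [-0.47, 0.166, -0.867]]
force: [-0.2, 0.5, 0.8]
opening: 20.0
```

Run:
```python
from g import *
bed();plan(W(52,0,44),toolR(B,20))
d=snap('wrist','w13.png')
```

```text
t 12.57 p [620.   43.9 182. ] q [ -5.1  16.2  -7.  122.1  39.6  16.6  17.5] F [-0.2  0.5  0.8] M [0.04 0.53 0.  ] open 20.0
bed [51.6 -0.9 78.7] rot [ 0.2  0.1 19.8] Fbed [0.2 0.4 0.8] Mbed [-0.01  0.54  0.  ]
N 1 row [-0.1  1.1 34.7] [-0.24 -0.02  0.16] | total shift [-0.1  1.1 34.7] turn [-0.2 -0.   0.2]
```

View pics/w13.png

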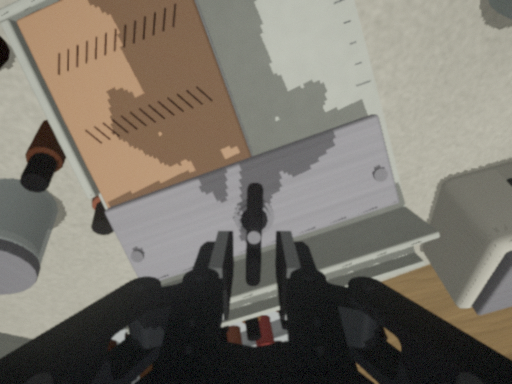

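Emit:
arm_command([
  [[0,0.5,9,-0.1,0,0.1,20],[0,0.5,9,-0.1,0,0.1,20],[0,0,9,0,0,0,20],[0,0,7,0,0,0,20],[0,0,0,0,0,0,20]],
])

```text
time: 13.25
tcp_pos: [637.0, 43.6, 153.8]
ee_rot: [[-0.776, 0.387, 0.499], [0.421, 0.906, -0.049], [-0.47, 0.172, -0.865]]
force: [-0.1, 0.8, -0.1]
opening: 20.0
```

Run:
```python
from g import *
bed();plan(W(52,0,44),toolR(B,20))
d=snap('wrist','w14.png');im=cv2.cvtColor(d['img'][150:320,160:360],cv2.COLOR_RGB2BGR)
cv2.imwrite('pics/w14c.png',cv2.resize(im,None,fx=3.5,fy=3.5,interpolation=cv2.INTER_CUBIC))
```

```text
t 13.25 p [637.   43.6 153.8] q [ -7.7  20.3  -3.5 121.2  44.8  13.2  12.1] F [-0.1  0.8 -0.1] M [ 0.05  0.54 -0.  ] open 20.0
bed [52.3  0.5 45.8] rot [-0.  -0.1 20.1] Fbed [-0.2  0.8  0. ] Mbed [-0.    0.55 -0.  ]
N 1 row [ 0.1 -0.5  1.8] [ 0.03  0.05 -0.06] | total shift [ 0.1 -0.5  1.8] turn [ 0.   0.1 -0.1]
```

View pics/w14c.png

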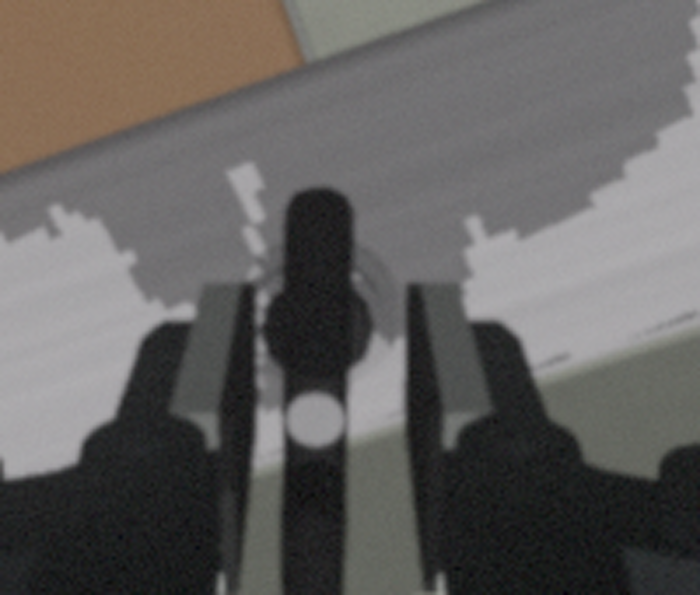

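Emit:
arm_command([
  [[0,-1,0,0,0,0,20],[0,0,0,0,0,0,6],[0,0,0,0,0,0,4],[0,0,0,0,0,0,4],[0,0,0,0,0,0,4]],
], squeeze=60)

```text
time: 13.92
tcp_pos: [636.5, 41.9, 154.6]
ee_rot: [[-0.775, 0.388, 0.499], [0.422, 0.905, -0.05], [-0.471, 0.172, -0.865]]
force: [-5.6, -2.4, 6.3]
opening: 6.9
```

Run:
```python
from g import *
bed();plan(W(52,0,44),toolR(B,20))
```

```text
t 13.93 p [636.5  41.9 154.6] q [ -7.5  20.2  -3.5 121.3  44.9  13.2  12.1] F [-5.6 -2.4  6.3] M [-0.34  0.96 -0.31] open 6.9
bed [52.3 -1.3 46.7] rot [ 0.  -0.1 20.1] Fbed [-1.5 -2.9  8.1] Mbed [-0.53  0.92 -0.05]
N 1 row [0.8 1.1 2.7] [-0.01  0.12 -0.12] | total shift [0.8 1.1 2.7] turn [-0.   0.1 -0.1]
```

Emit:
arm_command([
  [[0,0,0,0,0,5,4],[0,0,0,0,0,5,4],[0,0,0,0,0,5,4],[0,0,0,0,0,5,4]],
])

```text
time: 14.42
tcp_pos: [636.5, 41.7, 154.4]
ee_rot: [[-0.594, 0.631, 0.499], [0.708, 0.705, -0.05], [-0.383, 0.324, -0.865]]
force: [-3.9, -2.3, 3.6]
opening: 6.7
```

Run:
```python
from g import *
bed()
```

```text
t 14.43 p [636.5  41.7 154.4] q [-10.8  20.1   0.3 121.4  40.5  12.3  -4.2] F [-3.9 -2.3  3.6] M [-0.48  0.88 -0.27] open 6.7
bed [52.3 -1.4 46.5] rot [ 0.  -0.1 40.3] Fbed [-1.4 -2.7  5. ] Mbed [-0.62  0.83  0.05]
```

Emit:
arm_command([
  [[0,0,0.1,0,0,6,4],[0,0,0.1,0,0,6,4],[0,0,0.1,0,0,6,4],[0,0,0.1,0,0,6,4]],
])

```text
time: 14.92
tcp_pos: [636.6, 41.6, 154.1]
ee_rot: [[-0.285, 0.818, 0.499], [0.933, 0.355, -0.05], [-0.218, 0.451, -0.865]]
force: [-4.5, -2.2, 5.9]
opening: 6.6
```

Run:
```python
from g import *
bed()
```

```text
t 14.93 p [636.6  41.6 154.1] q [-13.7  20.2   3.7 121.5  36.3  11.5 -24.4] F [-4.5 -2.2  5.9] M [-0.64  0.9  -0.28] open 6.6
bed [52.2 -1.6 46.2] rot [ 0.  -0.1 64.3] Fbed [-0.7 -2.6  7.2] Mbed [-0.77  0.84  0.12]
```

Emit:
arm_command([
  [[0,0,0.1,0,0,6,4],[0,0,0.1,0,0,6,4]],
])

```text
time: 15.18
tcp_pos: [636.6, 41.5, 154.0]
ee_rot: [[-0.108, 0.86, 0.499], [0.987, 0.154, -0.05], [-0.12, 0.487, -0.865]]
force: [-6.3, -1.5, 6.3]
opening: 7.0
```

Run:
```python
from g import *
bed()
```

```text
t 15.18 p [636.6  41.5 154. ] q [-14.4  20.2   4.6 121.5  35.1  11.4 -35.4] F [-6.3 -1.5  6.3] M [-0.57  0.97 -0.3 ] open 7.0
bed [52.2 -1.6 46.1] rot [ 0.  -0.1 76.3] Fbed [-2.2 -2.1  8.5] Mbed [-0.72  0.91  0.07]
```

Emit:
arm_command([
  [[0,0,0.1,0,0,6,4],[0,0,0.1,0,0,6,4],[0,0,0.1,0,0,6,4],[0,0,0.1,0,0,6,4]],
])

```text
time: 15.68
tcp_pos: [636.7, 41.5, 153.6]
ee_rot: [[0.251, 0.83, 0.499], [0.964, -0.261, -0.05], [0.089, 0.493, -0.865]]
force: [-7.7, -4.4, 7.5]
opening: 6.4
```

Run:
```python
from g import *
bed()
```

```text
t 15.68 p [636.7  41.5 153.6] q [-15.   20.3   5.3 121.5  34.1  11.2 -58.5] F [-7.7 -4.4  7.5] M [-0.58  1.05 -0.36] open 6.4
bed [52.  -1.6 45.8] rot [-0.000e+00 -1.000e-01  1.003e+02] Fbed [-2.5 -5.1 10.1] Mbed [-0.77  0.99  0.03]
```

Emit:
arm_command([
  [[0,0,0.1,0,0,6,4],[0,0,0.1,0,0,6,4],[0,0,0.1,0,0,6,4]],
])

```text
time: 16.05
tcp_pos: [636.7, 41.5, 153.4]
ee_rot: [[0.495, 0.712, 0.499], [0.836, -0.546, -0.05], [0.237, 0.442, -0.865]]
force: [-8.4, -2.7, 8.8]
opening: 6.9
```

Run:
```python
from g import *
bed()
```

```text
t 16.05 p [636.7  41.5 153.4] q [-15.2  20.3   5.5 121.5  33.9  11.1 -76.3] F [-8.4 -2.7  8.8] M [-0.66  1.19 -0.33] open 6.9
bed [51.9 -1.7 45.5] rot [-0.000e+00 -1.000e-01  1.183e+02] Fbed [-2.6 -3.5 11.7] Mbed [-0.83  1.12  0.1 ]
```

Emit:
arm_command([
  [[0,0,0,0,0,6,4],[0,0,0,0,0,6,4],[0,0,0,0,0,6,4]],
])

```text
time: 16.42
tcp_pos: [636.7, 41.6, 153.2]
ee_rot: [[0.691, 0.524, 0.498], [0.626, -0.778, -0.05], [0.361, 0.347, -0.865]]
force: [-6.1, -1.6, 6.5]
opening: 6.4
```

Run:
```python
from g import *
bed()
```

```text
t 16.43 p [636.7  41.6 153.2] q [-15.3  20.3   5.6 121.5  33.7  11.1 -94.1] F [-6.1 -1.6  6.5] M [-0.55  1.13 -0.34] open 6.4
bed [51.9 -1.6 45.4] rot [-0.000e+00 -1.000e-01  1.363e+02] Fbed [-1.8 -2.2  8.6] Mbed [-0.74  1.07  0.03]
```

Emit:
arm_command([
  [[0,0,0.1,0,0,6,4],[0,0,0.1,0,0,6,4],[0,0,0,0,0,6,4]],
])

```text
time: 16.8
tcp_pos: [636.7, 41.6, 153.0]
ee_rot: [[0.819, 0.285, 0.498], [0.355, -0.933, -0.05], [0.451, 0.218, -0.866]]
force: [-6.5, -2.2, 5.6]
opening: 6.8
```

Run:
```python
from g import *
bed()
```

```text
t 16.8 p [636.7  41.6 153. ] q [ -15.3   20.3    5.6  121.5   33.7   11.1 -112.1] F [-6.5 -2.2  5.6] M [-0.52  1.11 -0.32] open 6.8
bed [51.8 -1.5 45.2] rot [-1.000e-01 -1.000e-01  1.543e+02] Fbed [-2.6 -2.9  8. ] Mbed [-0.7   1.06  0.04]
```

Emit:
arm_command([
  [[0,0,0.1,0,0,6,4],[0,0,0.1,0,0,6,4],[0,0,0,0,0,6,4]],
])

```text
time: 17.18
tcp_pos: [636.8, 41.7, 152.8]
ee_rot: [[0.867, 0.018, 0.498], [0.05, -0.998, -0.05], [0.496, 0.068, -0.866]]
force: [-6.3, -1.7, 5.7]
opening: 6.6
```

Run:
```python
from g import *
bed()
```

```text
t 17.18 p [636.8  41.7 152.8] q [ -15.3   20.4    5.6  121.5   33.7   11.1 -130.1] F [-6.3 -1.7  5.7] M [-0.5   1.15 -0.25] open 6.6
bed [51.7 -1.5 45. ] rot [-1.000e-01 -1.000e-01  1.723e+02] Fbed [-2.4 -2.3  8. ] Mbed [-0.65  1.1   0.08]
```

Emit:
arm_command([
  [[0,0,0.1,0,0,5,4],[0,0,0.1,0,0,5,4],[0,0,0,0,0,0,4]],
])

```text
time: 17.55
tcp_pos: [636.8, 41.8, 152.7]
ee_rot: [[0.857, -0.131, 0.498], [-0.122, -0.991, -0.05], [0.5, -0.018, -0.866]]
force: [-8.2, -2.1, 7.9]
opening: 6.3
```

Run:
```python
from g import *
bed(); snap('wrist','w15.png')
```

```text
t 17.55 p [636.8  41.8 152.7] q [ -15.3   20.4    5.6  121.5   33.9   11.1 -140.1] F [-8.2 -2.1  7.9] M [-0.39  1.3  -0.42] open 6.3
bed [51.7 -1.4 44.9] rot [ 1.000e-01  1.000e-01 -1.778e+02] Fbed [-2.9 -2.9 10.8] Mbed [-0.66  1.25 -0.11]
```

View pics/w15.png

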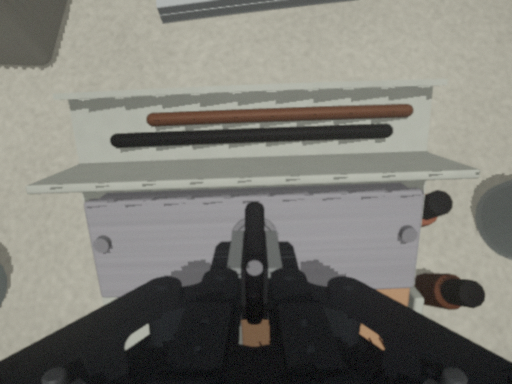

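Emit:
arm_command([
  [[0,0,0,0,0,0,20],[0,0,0,0,0,0,20],[0,0,-5,0,0,0,20],[0,0,-20,0,0,0,20],[0,0,-20,0,0,0,20],[0,0,0,0,0,0,20]],
])

```text
time: 18.35
tcp_pos: [615.9, 45.2, 193.4]
ee_rot: [[0.855, -0.128, 0.502], [-0.121, -0.992, -0.047], [0.504, -0.02, -0.864]]
force: [0.7, 0.1, -0.4]
opening: 20.1
```

Run:
```python
from g import *
bed(); snap('wrist','w16.png')
```

```text
t 18.35 p [615.9  45.2 193.4] q [ -12.6   14.4    1.4  122.8   30.8   15.8 -136.8] F [ 0.7  0.1 -0.4] M [ 0.05  0.51 -0.03] open 20.1
bed [53.7  0.  90.7] rot [   0.4   -0.2 -177.9] Fbed [ 0.4  0.2 -0.7] Mbed [-0.01  0.52 -0.03]
```

View pics/w16.png

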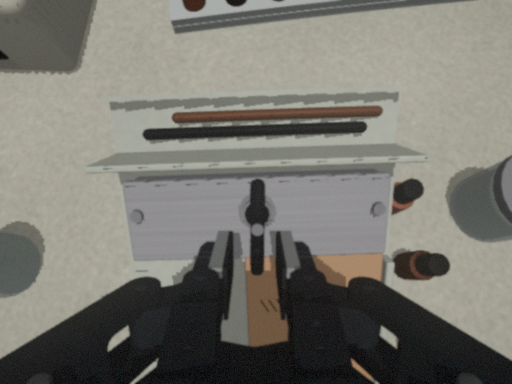

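Emit:
arm_command([
  [[0,0,0,0,0,-10,20],[0,0,0,0,0,-10,20],[0,0,0,0,0,-10,20],[0,0,0,0,0,-10,20],[0,0,0,0,0,-10,20],[0,0,0,0,0,-10,20],[0,0,0,0,0,-10,20],[0,0,0,0,0,-10,20]],
])

```text
time: 19.4
tcp_pos: [615.2, 44.8, 190.5]
ee_rot: [[0.271, 0.824, 0.498], [0.957, -0.286, -0.048], [0.103, 0.49, -0.866]]
force: [-0.0, 0.8, 0.5]
opening: 20.1
```

Emit:
arm_command([
  [[0,0,0,0,0,-10,20],[0,0,0,0,0,-10,20],[0,0,0,0,0,-10,20],[0,0,0,0,0,-10,20],[0,0,0,0,0,-10,20],[0,0,0,0,0,-10,20],[0,0,0,0,0,-10,20],[0,0,0,0,0,-10,20]],
])

```text
time: 20.4
tcp_pos: [615.2, 44.8, 190.6]
ee_rot: [[-0.764, 0.41, 0.498], [0.448, 0.893, -0.048], [-0.464, 0.187, -0.866]]
force: [1.1, -0.6, 0.9]
opening: 20.0
```

Emit:
arm_command([
  [[0,0,0,0,0,-10,20],[0,0,0,0,0,-10,20],[0,0,0,0,0,0,20]],
])

```text
time: 20.78
tcp_pos: [615.2, 44.7, 190.6]
ee_rot: [[-0.857, 0.13, 0.498], [0.123, 0.991, -0.048], [-0.5, 0.02, -0.866]]
force: [0.3, 0.4, -0.2]
opening: 19.7
```

Run:
```python
from g import *
bed(); plan(W(52,-0.5,44.5),toolR(B,2)); d=snap('wrist','w17.png')
im=cv2.cvtColor(d['img'][150:320,160:360],cv2.COLOR_RGB2BGR)
cv2.imwrite('pics/w17c.png',cv2.resize(im,None,fx=3.5,fy=3.5,interpolation=cv2.INTER_CUBIC))
print(proj(d,[W(52,0,49-1.8)]))
```

```text
t 20.77 p [615.2  44.7 190.6] q [ 21.3  18.3 -37.2 121.7  56.2  23.5  21.8] F [ 0.3  0.4 -0.2] M [ 0.05  0.49 -0.04] open 19.7
bed [51.8 -0.6 88.7] rot [-0.1 -0.   2.2] Fbed [ 0.1  0.4 -0.3] Mbed [-0.02  0.49 -0.04]
N 1 row [-0.2  0.  44.2] [ 0.06  0.03 -0.21] | total shift [-0.2  0.  44.2] turn [ 0.1  0.  -0.2]
[[252.5197769  227.04810528]]
```

View pics/w17c.png

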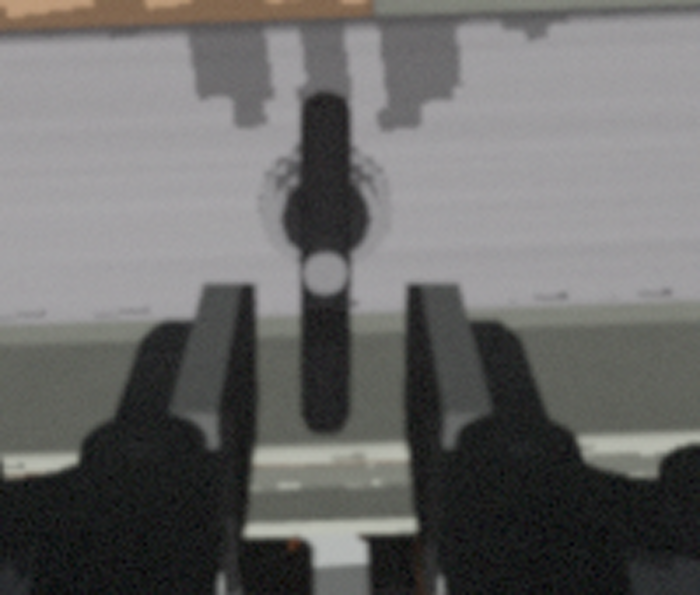

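Emit:
arm_command([
  [[0,-0.3,12,0,0,0,20],[0,0,12,0,0,0,20],[0,0,11,0,0,0,20],[0,0,9,0,0,0,20],[0,0,0,0,0,0,20],[0,0,0,0,0,0,4],[0,0,0,0,0,0,4],[0,0,0,0,0,0,4]],
], squeeze=60)

```text
time: 21.82
tcp_pos: [637.0, 41.9, 153.6]
ee_rot: [[-0.857, 0.129, 0.499], [0.121, 0.991, -0.049], [-0.501, 0.018, -0.865]]
force: [-1.4, -1.1, -0.5]
opening: 6.6
```

Run:
```python
from g import *
bed()
```

```text
t 21.82 p [637.   41.9 153.6] q [ 16.2  23.3 -31.4 120.5  66.2  21.5  13. ] F [-1.4 -1.1 -0.5] M [-0.15  0.84 -0.2 ] open 6.6
bed [52.2 -1.2 45.6] rot [ 0.  -0.1  2.1] Fbed [-1.4 -1.2  0.2] Mbed [-0.3   0.82 -0.06]
```

Gripped again. Turn on, watching the moment.

Emit:
arm_command([
  [[0,0,0.1,0,0,4,4],[0,0,0,0,0,4,4],[0,0,0,0,0,4,4]],
])

```text
time: 22.2
tcp_pos: [637.0, 41.8, 153.5]
ee_rot: [[-0.811, 0.306, 0.499], [0.326, 0.944, -0.049], [-0.486, 0.123, -0.865]]
force: [-0.6, -1.1, -0.8]
opening: 6.5
```

Run:
```python
from g import *
bed()
```

```text
t 22.2 p [637.   41.8 153.5] q [ 14.5  23.  -29.3 120.5  65.1  20.7   1.7] F [-0.6 -1.1 -0.8] M [-0.29  0.82 -0.11] open 6.5
bed [52.3 -1.3 45.5] rot [ 0.  -0.1 14.2] Fbed [-0.8 -1.2 -0.4] Mbed [-0.38  0.79  0.09]
```

Emit:
arm_command([
  [[0,0,0.1,0,0,4,4],[0,0,0,0,0,4,4],[0,0,0,0,0,4,4]],
])

```text
time: 22.58
tcp_pos: [637.1, 41.8, 153.5]
ee_rot: [[-0.729, 0.468, 0.499], [0.515, 0.856, -0.049], [-0.45, 0.221, -0.865]]
force: [-1.4, -1.8, 0.5]
opening: 6.6
```

Run:
```python
from g import *
bed()
```

```text
t 22.57 p [637.1  41.8 153.5] q [ 12.8  22.6 -27.2 120.6  63.9  20.   -9.5] F [-1.4 -1.8  0.5] M [-0.3   0.84 -0.1 ] open 6.6
bed [52.3 -1.4 45.4] rot [ 0.  -0.1 26.2] Fbed [-0.8 -2.   1.1] Mbed [-0.38  0.81  0.1 ]
```

Emit:
arm_command([
  [[0,0,0.1,0,0,4,4],[0,0,0,0,0,4,4],[0,0,0,0,0,0,4]],
])

```text
time: 22.95
tcp_pos: [637.1, 41.8, 153.4]
ee_rot: [[-0.658, 0.563, 0.499], [0.627, 0.777, -0.05], [-0.416, 0.281, -0.865]]
force: [-2.4, -1.2, 2.3]
opening: 6.9
```

Run:
```python
from g import *
bed()
```

```text
t 22.95 p [637.1  41.8 153.4] q [ 11.6  22.4 -25.8 120.6  63.1  19.5 -16.7] F [-2.4 -1.2  2.3] M [-0.3   0.97 -0.31] open 6.9
bed [52.3 -1.3 45.4] rot [ 0.  -0.1 34.1] Fbed [-0.8 -1.4  3.1] Mbed [-0.49  0.94 -0.07]
```

Emit:
arm_command([
  [[0,0,0.1,0,0,4,4],[0,0,0,0,0,4,4],[0,0,0,0,0,0,4]],
])

```text
time: 23.32
tcp_pos: [637.2, 41.8, 153.4]
ee_rot: [[-0.574, 0.649, 0.499], [0.729, 0.683, -0.05], [-0.373, 0.335, -0.865]]
force: [-5.3, -3.0, 4.0]
opening: 6.4
```

Run:
```python
from g import *
bed()
```

```text
t 23.32 p [637.2  41.8 153.4] q [ 10.3  22.1 -24.3 120.6  62.2  19.  -24. ] F [-5.3 -3.   4. ] M [-0.5   1.06 -0.39] open 6.4
bed [52.3 -1.3 45.3] rot [-0.  -0.1 42. ] Fbed [-2.3 -3.5  5.9] Mbed [-0.72  1.   -0.03]
```

Emit:
arm_command([
  [[0,0,0,0,0,4,4],[0,0,0,0,0,4,4]],
])

```text
time: 23.58
tcp_pos: [637.2, 41.8, 153.4]
ee_rot: [[-0.479, 0.722, 0.499], [0.816, 0.576, -0.05], [-0.324, 0.384, -0.865]]
force: [-3.8, -2.1, 3.9]
opening: 6.7
```

Run:
```python
from g import *
bed()
```

```text
t 23.57 p [637.2  41.8 153.4] q [  9.   21.9 -22.8 120.7  61.2  18.5 -31.3] F [-3.8 -2.1  3.9] M [-1.23  1.12  0.67] open 6.7
bed [52.3 -1.4 45.3] rot [-0.  -0.1 49.9] Fbed [-1.2 -2.4  5.2] Mbed [-0.82  0.99  1.25]
```

Emit:
arm_command([
  [[0,0,0,0,0,4,4],[0,0,0,0,0,4,4]],
])

```text
time: 23.82
tcp_pos: [637.1, 41.8, 153.5]
ee_rot: [[-0.378, 0.779, 0.5], [0.885, 0.462, -0.05], [-0.27, 0.423, -0.865]]
force: [-5.4, -3.9, 6.1]
opening: 6.8
```

Run:
```python
from g import *
bed(); d=snap('wrist','w18.png')
```

```text
t 23.82 p [637.1  41.8 153.5] q [  7.7  21.7 -21.3 120.7  60.4  18.  -38.3] F [-5.4 -3.9  6.1] M [-2.23  1.13  1.79] open 6.8
bed [52.3 -1.3 45.4] rot [-0.  -0.2 57.6] Fbed [-1.3 -4.5  7.8] Mbed [-1.12  0.9   2.72]
```

View pics/w18.png

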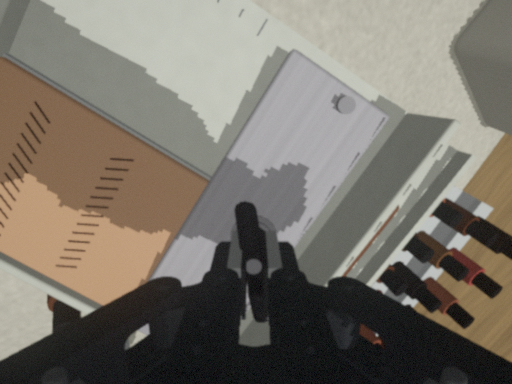

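Emit:
arm_command([
  [[0,0,0,0,0,0,20],[0,0,0,0,0,0,22],[0,0,0,0,0,0,22],[0,0,-5,0,0,0,22],[0,0,-20,0,0,0,22],[0,0,-20,0,0,0,22],[0,0,0,0,0,0,22]],
])

```text
time: 24.75
tcp_pos: [615.4, 44.9, 193.8]
ee_rot: [[-0.372, 0.781, 0.502], [0.889, 0.455, -0.048], [-0.266, 0.428, -0.864]]
force: [0.2, -0.9, -0.0]
opening: 22.0
```

Emit:
arm_command([
  [[0,0,-20,0,0,0,22],[0,0,-20,0,0,-9,22],[0,0,-10,0,0,-9,22],[0,0,-10,0,0,-9,22],[0,0,-10,0,0,-9,22],[0,0,0,0,0,-9,22],[0,0,0,0,0,-9,22],[0,0,0,0,0,0,22]],
])

```text
time: 25.75
tcp_pos: [580.0, 47.6, 252.2]
ee_rot: [[-0.852, 0.16, 0.499], [0.157, 0.986, -0.048], [-0.5, 0.037, -0.865]]
force: [0.3, -0.3, 1.2]
opening: 22.2
```

Run:
```python
from g import *
bed(); d=snap('wrist','w19.png'); snap('top','t19.png')
```

```text
t 25.75 p [580.   47.6 252.2] q [ 29.7   8.8 -45.3 122.7  37.   26.7  36.7] F [ 0.3 -0.3  1.2] M [0.02 0.54 0.05] open 22.2
bed [ 52.   -1.1 159.6] rot [-0.  -0.1  4.2] Fbed [ 0.9 -0.3  0.9] Mbed [-0.    0.53  0.06]
```

View pics/w19.png

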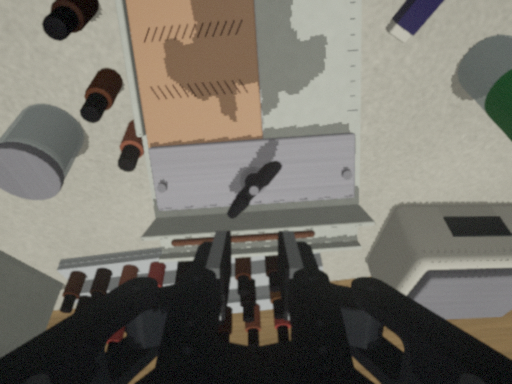

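View pics/t19.png

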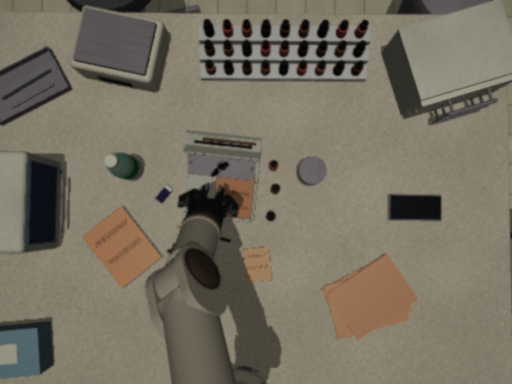

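Run:
```python
from g import *
d=load('w19')
print('left plate edge pred at bar',proj(d,[W(16,11,10),W(-100,11,10)]),'fence base',proj(d,[W(0,-89,10),W(-80,-89,10),W(0,-89,14),W(0,-91,0)]))
im=cv2.cvtColor(d['img'][0:240,100:380],cv2.COLOR_RGB2BGR)
cv2.imwrite('pics/w19c.png',cv2.resize(im,None,fx=2.5,fy=2.5,interpolation=cv2.INTER_CUBIC))
```

```text
left plate edge pred at bar [[263.49053867 135.75884019]
 [253.2938756  -18.27181037]] fence base [[142.66157078 125.61936665]
 [126.48703982  21.84213748]
 [141.09563538 126.08349518]
 [144.11814786 124.69718159]]
```

View pics/w19c.png

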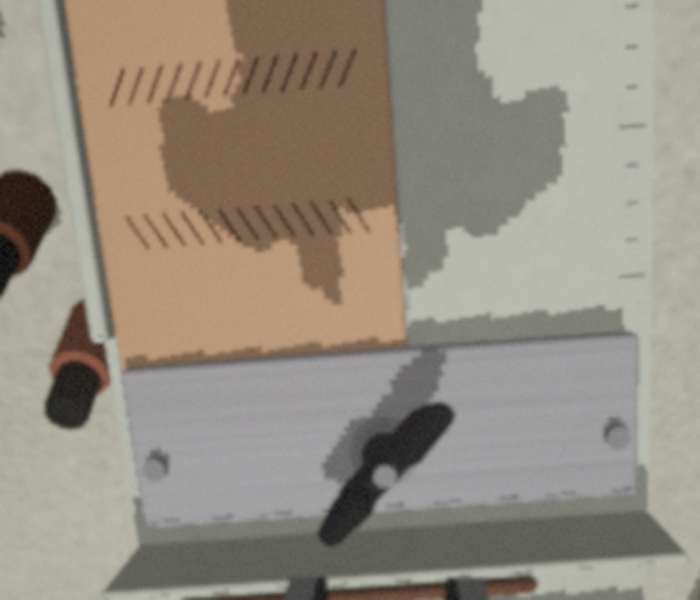

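Run:
```python
from g import *
st(); print(workorder.job_done())
```

```text
t 25.85 p [580.   47.7 252.3] q [ 29.7   8.8 -45.2 122.7  37.   26.7  36.7] F [-0.2 -0.5  0.3] M [0.07 0.54 0.01] open 21.9
the job is handed in; nothing more can be done
None
```

The plate is clamped home against the fence, and I handed the job in at 25.9 s of the 72 s, with the gripper open and clear of everything.

**What I did**
- **Plate:** I pushed its left edge sideways with the closed fingertips. It stopped against the fence, with the push force rising from about 2 N to about 11 N and almost no further movement.
- **Knob:** I turned it clockwise in two grips, 162° and then about 45° more (about 205° altogether). It came up hard: the moment went from about 0.1 to 1.25 and then 2.7 N·m, well above the 0.3 N·m for tight. On the last few degrees the blade slipped slightly in the pads, so part of that turning was the gripper, not the screw.

**Last checks**
- **Plate position:** the last wrist picture shows the plate square, with no visible gap at the fence. Its left edge is about 1 pixel from where it should be at home.
- **Robot contact:** the measured force is back to about zero after release.
- **Bystanders:** in the last pictures the pigment bottles, jar, phone, eraser and water bottle stand where they did. The arm hid the brow pencil in the last overhead picture, so I did not check it at the end. The arm did not go near it.
- **Bar height:** I did not measure this at the end. That the bar is down on the plate is judged from the hard stop, the turn count and the picture.

One thing ran close: joint 6 came within about 0.2° of its lower limit (11.1° against 10.89°) during the first grip, but no reading passed it.

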